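Draw the sagging bolt and hold the offcut gate ajar

TASK

Make the offcut bay of the pipe bench ready for raking out: first pull the catch drawer under it out about 100 mm, while the gate is still bolted. Then take the bolt's knob, lift the sagging bolt over the bent lip of its keeper as you draw it back, without wrenching the keeper or disturbing the loose things around, and swing the gate ajar by about a hand's breadth (100 mm at its free edge). The gate springs shut by itself: finish with the gripper still holding it there by the knob, and leave the drawer out.

Things in the scene. Friction and masses are not known exactly. Their poses are not given: they have to be found in the camera images.
- station: Fixed grey steel cabinet, 260 x 380 x 90 mm (x, y, z), origin at the centre of its underside, front facing its own -x. Flat catch drawer inside. On its roof an open-topped offcut bay, closed at the front by a low barred gate between two posts 30 mm square at x -75, y +150 (hinge) and y -150 mm (keeper), tops 215 mm above the bench; bay walls 60 mm high
- drawer_handle (a point): Middle of the drawer's pull: a steel bar 12 mm thick and 120 mm long, parallel to the station's y, 55 mm above the bench, with 40 mm clear between the bar and the drawer front (46 mm from bar centre). Station-frame position with the drawer shut: (-184, 0, 55) mm. Axes as the station's
- drawer (a joint): Drawer travel in m: 0 shut, 0.11 at its stop, grows as the drawer slides out along the station's -x. Drags with about 2 N and stays where it is left; starts 0 to 25 mm out
- gate_hinge (a point): Point on the gate's upright hinge axis at the gate's top edge (215 mm above the bench); station frame (-75, 135, 215) mm. Turns with the gate; with the gate shut its axes are the station's. The gate is 260 mm wide from the axis to its free edge, lies along its own -y.
- gate (a joint): Gate angle in rad: 0 shut, up to 1.2. It grows as the free edge swings out to the station's -x (clockwise seen from above). A closing spring pulls it shut, 0.42 N m when shut and 0.7 N m per rad more: some 4 N at the knob when ajar. 0.38 rad is 100 mm at the free edge
- knob: The bolt's black round knob, origin at its grasp point: upright, 24 mm across, 40 tall, on a stem on the bolt's rod above the gate. Origin on its axis 18 mm below its top, 290 mm above the bench with the bolt sagged; station frame then (-75, -45, 290) mm with gate shut and bolt shot. 180 mm from the hinge axis along the gate with the bolt shot, less as it is drawn. Axes as the gate's
- bolt (a joint): Bolt travel in m: 0 fully shot, 0.06 fully drawn, grows as the bolt slides along the gate towards the hinge (the gate's +y). Starts 0 to 4 mm. Drags with about 1 N and stays where it is left. Catches on the lip at about 6 to 7 mm unless lifted; the head is clear of the keeper from 25 mm on, the gate can swing then
- rod (a joint): How far the bolt's rod is lifted in its worn strap, m: 0 sagged, 0.022 at the top of its play. It falls back under its own weight (about 0.25 kg with knob and head). It must be lifted at least 11 mm for its head to pass over the lip, and kept up until the bolt is drawn 25 mm; lifting alone never frees the gate
- nose: The bolt's square head, origin in the middle of its underside (24 mm across the gate, 10 mm along it, 26 mm high) at the end of a 10 mm rod, 107 mm from the knob towards the gate's free edge; 221 mm above the bench when sagged. Round the rod, a strap 70 mm from the knob towards the free edge and a tail clip 65 mm from it towards the hinge reach 280 and 270 mm above the bench. Axes as the gate's
- keeper: Keeper on top of the keeper post: two upright cheeks 37 mm high, 30 mm long, 32 mm apart, before and behind the bolt's head. Origin at the centre of its underside (215 mm above the bench); axes as the station's
- keeper_lip (a point): Middle of the top edge of the keeper's lip, 230 mm above the bench: a plate 4 mm thick and 32 mm wide bent up across the keeper's mouth on the gate side; the sagged bolt head hangs 9 mm below its top, on its far side. Axes as the station's
- offcut_a: Loose pipe offcut standing in the bay, 48 mm across, 55 high; origin at the centre of its underside. Leave alone
- offcut_b: Loose pipe offcut standing in the bay, 34 mm across, 75 high; origin under its centre. Leave alone
- offcut_c: Loose pipe offcut standing in the bay, 60 mm across, 40 high; origin under its centre. Leave alone
- coupling: Loose pipe coupling standing on the bench to the right of the drawer's path, 60 mm across, 50 high; origin under its centre. Leave alone
- oil_bottle: Loose grey bottle standing on the bench to the left of the drawer's path, 60 mm across, 150 high; origin under its centre. Leave alone
- wrench: Loose steel wrench lying on the bench far right, 200 mm long; origin under its middle. Leave alone
- brush: Loose brush lying on the bench at the left, 200 mm long; origin under its middle. Leave alone
- tee: Loose steel pipe tee lying on the bench at the right, 90 mm long, 44 mm high; origin under its middle. Leave alone

How it is judged (in metres and radians):
On the way, in this order (a step that is already met when the one before it is completed fails the run):
1. the drawer is out at least 80 mm, the gate still shut and bolted (value of joint drawer above 0.08 m and value of joint gate below 0.05 rad and value of joint bolt below 0.015 m), for 0.1 s.
2. the bolt is drawn clear of the keeper (value of joint bolt above 0.024 m), for 0.05 s.
3. the gate is swung at least 60 mm open at its free edge (value of joint gate above 0.23 rad), for 0.2 s.
At the end, for the whole second after the job is handed in: The gate stands still between 0.23 and 0.62 rad (60 to 150 mm at its free edge), the fingers still hold the bolt's knob (contact force on its knob above 1 N), and the drawer is at least 80 mm out (value of joint gate between 0.23 and 0.62 rad and velocity of joint gate between -0.05 and 0.05 rad/s and contact force between the fingers and knob above 1 N and value of joint drawer above 0.08 m); the arm keeps its last pose, push and grip.
It fails at once if the keeper is wrenched: the bolt is forced against it with more than 40 N (contact force between nose and keeper above 40 N).
It fails at once if a loose bystander is shifted by more than 30 mm (distance of any of offcut_a, offcut_b, offcut_c, coupling, oil_bottle, wrench, brush, tee from where it was at the start of the episode above 0.03 m).
It also fails if it takes over 56 s, if anything falls off the work surface, if the arm or the gripper's body presses on something with over 40 N, if the wrist force passes 120 N, or if a joint passes its speed limit or range.

ROBOT

A 7-joint arm with a two-finger parallel gripper is mounted at the origin on the work surface. World frame = base frame: x ahead of the robot, y to its left, z up, the work surface at z = 0. Lengths are in m, angles in degrees, forces in N, time in s.
With the tool pointing down it reaches from about 0.4 to 0.9 m from the base axis. Payload 5.5 kg.
Tool frame: the origin (TCP) lies midway between the tips of the shut fingers; the grasp point (between the pads) lies 19 mm behind it; x points along the fingers, y is the direction in which the jaws open and shut, and the axes are right-handed (so a half turn about x gives the same grasp; the last joint's range is limited). The gripper opens to 92 mm and grips with 3 to 60 N. Pads are 19 mm wide; open, the fingers measure 130 mm over their backs; the gripper's body (75 mm by 190 mm) begins 47 mm behind the grasp point.
Start: joints at [89.106, 28.699, -24.465, 88.831, 12.651, 65.22, -12.049], TCP at [0.179, -0.625, 0.227] pointing down, gripper open.
Joint ranges: [-164.97, 164.97], [-17.58, 116.51], [-87.97, 89.64], [11.32, 138.91], [-80.73, 260.73], [10.89, 115.49], [-147.41, 147.41]. Speed limits (degrees/s): [147.25, 147.25, 180, 180, 180, 180, 180].

INTERFACE

Orientations are given as [roll, pitch, yaw] about the fixed x, y, z axes, in that order (R = Rz(yaw) Ry(pitch) Rx(roll)).
In Python, from bench import readout, imaging, order gives the robot as it stands. The module is installed in compiled form; this text tells all that it offers.
- The arm moves only by the shell command python3 -m pendant 'ROWS'. ROWS is text: rows parted by semicolons, each of 7 numbers parted by spaces: the shift along the tool's x, y, z in mm, then the turn, a rotation vector about the tool's x, y, z in degrees, then the closure, from -1 (fully open) to 1 (shut), so that 0 is half open. A call has 1 to 20 rows; each row shifts and turns the commanded pose from where the row before left it, along the tool's axes as they then stand; what a row does not reach is not made up. A row lasts 1/8 s, in which the tool goes at most 62.5 mm and 10.7 degrees, less where a joint would pass 70% of its speed; a pose out of reach is approached as far as the arm can. A call with a gripper value outside its range is refused whole. The fingers move at their own pace and stop on an object; the grip force is fixed at half the most. Time passes only in rows, so rows that do not move let the fingers close. It gives the time, the measured TCP pose, the force and the opening at its end, in the units of the state.
- readout.get_obs(): the state, without advancing time (a new reading comes with each control period).
- imaging.get_image(name): name is "scene" or "top" or "wrist"; returns a dict with "pixels" (420x560x3 uint8, red, green, blue), "camera_matrix" (3x3 intrinsics, pixels), "T" (4x4, takes a point from camera to world coordinates). Camera axes: x right, y down, z forward; pixel columns grow to the right and rows downward; lengths in m; the calibration is good to about 2 mm. A picture is of the moment at which its call begins. There is no depth.
- order.hand_in(): hands the job in, once; it reports no verdict.
The state is a dict: "clock": time; "joint_positions": joint angles; "qd": joint speeds; "joint_efforts": joint torques, N m; "tool_pos": TCP position; "tool_rot": TCP orientation; "force": force on the tool from outside, world axes, zero at the start; "torque": the same for the moment, N m; "gripper_width": finger opening in m.
Only numpy, scipy, OpenCV 4.12 (cv2) and the standard library are available. Lean on these libraries where they do the work, as an engineer would, in place of code of your own. Each camera call takes 0.05 s, during which the arm holds its last target.

## Working session

There is one attempt and no reset: what is moved stays moved. The work goes in short steps, Python scripts to look and compute and a shell command to move; the robot and the scene stay as the last step left them, time stands still between calls to the robot, and variables do not carry over. Pictures are saved under pics/ and viewed, and the job is handed in when it is done.

```bash
mkdir -p pics; cat > h.py <<'E'
import numpy as np,cv2
from bench import readout,imaging,order
def snap(n,f):
    im=imaging.get_image(n); np.savez('pics/'+f+'.npz',**{k:np.array(v) for k,v in im.items()})
    cv2.imwrite('pics/'+f+'.png',cv2.cvtColor(im['pixels'],cv2.COLOR_RGB2BGR)); return im
def load(f): return dict(np.load('pics/'+f+'.npz'))
def ray(im,u,v):
    K,T=im['camera_matrix'],im['T']; d=T[:3,:3]@np.linalg.inv(K)@np.array([u,v,1.]); return T[:3,3],d/np.linalg.norm(d)
def onz(im,u,v,z):
    o,d=ray(im,u,v); return o+d*(z-o[2])/d[2]
def proj(im,p):
    K,T=im['camera_matrix'],im['T']; c=T[:3,:3].T@(np.array(p)-T[:3,3]); q=K@c; return q[:2]/q[2]
def two(a,pa,b,pb):
    o1,d1=ray(a,*pa);o2,d2=ray(b,*pb)
    s=np.linalg.lstsq(np.c_[d1,-d2],o2-o1,rcond=None)[0]
    x,y=o1+s[0]*d1,o2+s[1]*d2; return (x+y)/2,np.linalg.norm(x-y)
E
python3 - <<'E'
from h import *
print(readout.get_obs())
for n in("scene","top","wrist"):
    i=snap(n,n+'0'); print(n,i['T'].round(3).tolist(),i['camera_matrix'].round(1).tolist())
E
```

```text
{'clock': 0.0, 'joint_positions': array([ 89.10750548,  28.75172446, -24.45392069,  88.89139542,
        12.65146767,  65.21971083, -12.04782194]), 'qd': array([-0.04414982, -0.01906227, -0.11421606, -0.02317929, -0.0475973 ,
       -0.00638482, -0.03590903]), 'joint_efforts': array([ 7.55695255e-04, -5.66593301e+01, -5.81618607e+00, -2.79109812e+01,
       -6.87747728e-02,  3.08464444e-02,  1.81830164e-04]), 'tool_pos': array([ 0.17863524, -0.62424738,  0.2257026 ]), 'tool_rot': array([-91.60928173,  89.89075273, 104.36880591]), 'force': array([ 0.27878483, -0.83245075,  0.1985041 ]), 'torque': array([-0.09196136, -0.00078253, -0.01534133]), 'gripper_width': 0.09177783271737103}
scene [[-0.692, 0.532, -0.487, 1.127], [0.722, 0.502, -0.477, 0.499], [-0.009, -0.682, -0.732, 1.023], [0.0, 0.0, 0.0, 1.0]] [[482.0, 0.0, 284.3], [0.0, 482.0, 202.4], [0.0, 0.0, 1.0]]
top [[0.001, -0.988, 0.154, 0.4], [-1.0, -0.001, 0.0, -0.033], [-0.0, -0.154, -0.988, 1.375], [0.0, 0.0, 0.0, 1.0]] [[458.5, 0.0, 273.7], [0.0, 458.5, 214.6], [0.0, 0.0, 1.0]]
wrist [[0.275, -0.92, -0.28, 0.254], [-0.961, -0.263, -0.08, -0.604], [-0.0, 0.291, -0.957, 0.383], [0.0, 0.0, 0.0, 1.0]] [[291.4, 0.0, 279.7], [0.0, 291.4, 206.9], [0.0, 0.0, 1.0]]
```

View pics/scene0.png

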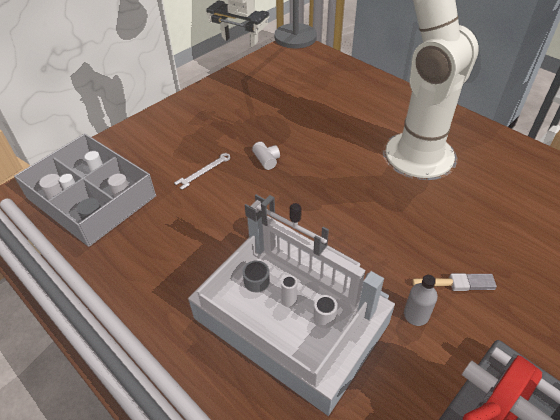

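View pics/top0.png

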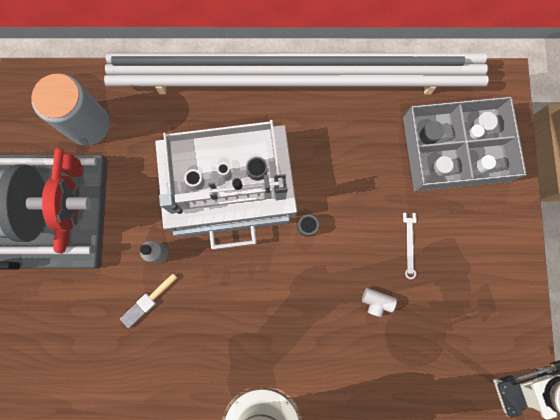

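The scene view shows the station front facing the robot, with the black knob at (295,213). In the top view the handle is at about (233,238), the knob at (237,184), the coupling at (308,225) and the bottle at (152,251). I'll zoom in.

```bash
python3 - <<'E'
from h import *
t=cv2.imread('pics/top0.png')[110:270,130:330]; cv2.imwrite('pics/topz.png',cv2.resize(t,None,fx=4,fy=3.7,interpolation=cv2.INTER_CUBIC)[:592])
t=cv2.imread('pics/scene0.png')[180:410,185:445]; cv2.imwrite('pics/scz.png',cv2.resize(t,None,fx=2.5,fy=2.5,interpolation=cv2.INTER_CUBIC))
E
```

```text
(no output)
```

View pics/topz.png

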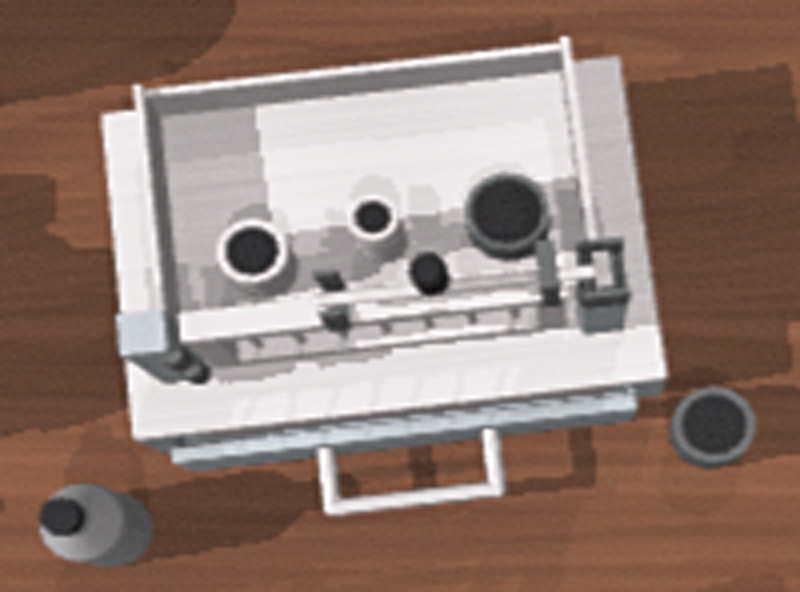

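View pics/scz.png

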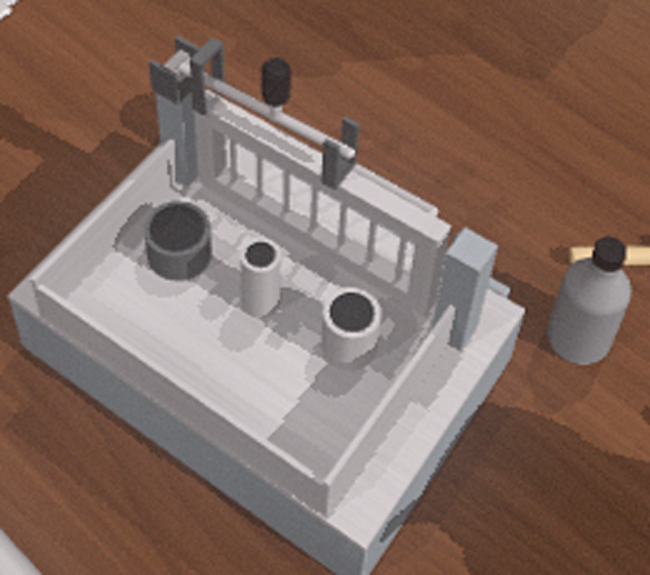

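```bash
python3 - <<'E'
from h import *
T=load('top0');S=load('scene0')
c=lambda x,y:(x/4+130,y/3.7+110)
s=lambda x,y:(x/2.5+185,y/2.5+180)
P={k:onz(T,*c(*v),.09) for k,v in dict(FL=(135,440),FR=(668,378),BR=(620,57),BL=(102,113)).items()}
for k in P: print(k,P[k].round(4))
print('edges',[np.linalg.norm(P[a]-P[b]).round(3) for a,b in(('FL','FR'),('BL','BR'),('FL','BL'),('FR','BR'))])
C=sum(P.values())/4
yd=P['FL']-P['FR']+P['BL']-P['BR']; xd=P['BL']-P['FL']+P['BR']-P['FR']
print('C',C,'yaw',np.degrees(np.arctan2(-yd[0],yd[1])),np.degrees(np.arctan2(xd[1],xd[0])))
for a,b in (((325,507),(503,490)),):
    L,R=onz(T,*c(*a),.058),onz(T,*c(*b),.058);print('handle',L,R,np.degrees(np.arctan2(-(L-R)[0],(L-R)[1])))
# scene corners: roof
for k,v in dict(FL_=(523,308),BL=(362,552),BR=(12,297)).items(): print(k,onz(S,*s(*v),.09).round(4))
print('knob two-view',two(T,c(429,271),S,s(276,82)))
print('knobT',onz(T,*c(430,268),.306),'S',onz(S,*s(276,68),.308))
for k,v in dict(coup=(712,420)).items(): print(k,onz(T,*c(*v),.05))
print('bottle cap',onz(T,*c(62,516),.15))
E
```

```text
FL [0.5584 0.2778 0.09  ]
FR [ 0.6066 -0.0989  0.09  ]
BR [ 0.8637 -0.0656  0.09  ]
BL [0.8174 0.3115 0.09  ]
edges [np.float64(0.38), np.float64(0.38), np.float64(0.261), np.float64(0.259)]
C [0.71150005 0.10621845 0.09      ] yaw 7.143007368071858 7.405925564407375
handle [0.50995212 0.14687666 0.058     ] [0.52330346 0.01895582 0.058     ] 5.958492267321637
FL_ [0.5585 0.2788 0.09  ]
BL [0.8196 0.3134 0.09  ]
BR [ 0.8626 -0.0582  0.09  ]
knob two-view (array([0.64441309, 0.05678404, 0.28927513]), np.float64(0.0030393164151321845))
knobT [0.64356059 0.05365329 0.306     ] S [0.64486671 0.05906557 0.308     ]
coup [ 0.57949936 -0.13275754  0.05      ]
bottle cap [0.49559899 0.30995426 0.15      ]
```

```bash
cat >> h.py <<'E'
from scipy.spatial.transform import Rotation as Ro
def plan(target,jaw,n,turnsign=0):
    """per-row shifts (tool axes) to go straight to target while jaw heading turns to 'jaw' deg, from measured pose; tool assumed down"""
    o=readout.get_obs(); p=o['tool_pos']; R=Ro.from_euler('xyz',o['tool_rot'],degrees=True).as_matrix()
    a=np.degrees(np.arctan2(R[1,1],R[0,1])); d=(jaw-a+180)%360-180
    if turnsign and d*turnsign<0: d+=360*turnsign
    print('p',p.round(4),'jaw',a.round(2),'xaxis',R[:,0].round(4),'turn total about tool x',round(-d,2),'per row',round(-d/n,2))
    st=(np.array(target)-p)/n*1000
    for i in range(n):
        Ri=Ro.from_euler('z',d/n*i,degrees=True).as_matrix()@R
        print(i,(Ri.T@st).round(1))
E
python3 - <<'E'
from h import *
plan((.54,.085,.21),97.25,18,1)
E
```

```text
p [ 0.1787 -0.6244  0.2259] jaw -74.02 xaxis [-3.0e-04  1.4e-03 -1.0e+00] turn total about tool x -171.27 per row -9.52
0 [  0.9 -32.4 -30.1]
1 [  0.9 -26.9 -35.1]
2 [  0.9 -20.8 -39. ]
3 [  0.9 -14.  -41.9]
4 [  0.9  -6.9 -43.7]
5 [  0.9   0.4 -44.2]
6 [  0.9   7.7 -43.5]
7 [  0.9  14.8 -41.7]
8 [  0.9  21.5 -38.6]
9 [  0.8  27.6 -34.6]
10 [  0.8  32.9 -29.5]
11 [  0.8  37.4 -23.7]
12 [  0.8  40.8 -17.2]
13 [  0.8  43.  -10.2]
14 [ 0.8 44.1 -2.9]
15 [ 0.8 44.   4.4]
16 [ 0.8 42.7 11.6]
17 [ 0.8 40.2 18.5]
```

```bash
python3 -m pendant '1 0 0 -9.5 0 0 1; 0 0 0 -9.5 0 0 1'; python3 -c "
from h import *
print(readout.get_obs())"
```

```text
clock: 0.4
tool_pos: [0.1789, -0.6245, 0.2252]
tool_rot: [-104.9, 89.9, 110.4]
force: [-0.3, -0.3, -0.1]
gripper_width: 0.0768
{'clock': 0.4, 'joint_positions': array([ 91.82331995,  29.46408219, -28.44437656,  88.81924842,
        14.90835818,  65.56802731,   5.57488799]), 'qd': array([ 10.82000503,   2.79657632, -16.00188483,  -0.30857797,
         8.79125445,   1.92220646,  68.95390972]), 'joint_efforts': array([-9.84146744e-01, -5.67817748e+01, -6.14314601e+00, -2.77540344e+01,
       -2.58429442e-01, -5.55906940e-03, -1.62460998e+00]), 'tool_pos': array([ 0.17885089, -0.62452116,  0.2252239 ]), 'tool_rot': array([-104.871934  ,   89.94562186,  110.42707783]), 'force': array([-0.26136671, -0.27457993, -0.09064786]), 'torque': array([ 0.0031119 , -0.02557052,  0.00571516]), 'gripper_width': 0.07679946028276134}
```

```bash
python3 -m pendant '1 -23 -44 -9.5 0 0 1; 1 -16 -47 -9.5 0 0 1; 1 -8 -49 -9.5 0 0 1; 1 0 -50 -9.5 0 0 1; 1 9 -49 -9.5 0 0 1; 1 17 -47 -9.5 0 0 1'; python3 -c "
from h import *
print(readout.get_obs()['joint_positions']);plan((.54,.085,.21),97.25,10,1)"
```

```text
clock: 1.15
tool_pos: [0.3152, -0.3573, 0.2196]
tool_rot: [-40.6, 90.0, -128.3]
force: [-0.0, -0.2, 0.0]
gripper_width: 0.0166
[ 88.11721535  14.75287805 -48.75854619 112.90004725  13.07753249
  57.93237633  35.56586806]
p [ 0.3152 -0.3573  0.2196] jaw 2.28 xaxis [-2.e-04 -2.e-04 -1.e+00] turn total about tool x -94.97 per row -9.5
0 [  1.   24.2 -43.3]
1 [  1.   31.  -38.7]
2 [  1.   37.  -33.1]
3 [  1.   41.9 -26.5]
4 [  1.   45.7 -19.2]
5 [  1.   48.3 -11.4]
6 [ 1.  49.5 -3.3]
7 [ 1.  49.4  4.9]
8 [ 1.  47.9 13. ]
9 [ 1.  45.1 20.7]
```

```bash
python3 -m pendant '1 24 -43 -9.5 0 0 1; 1 31 -39 -9.5 0 0 1; 1 37 -33 -9.5 0 0 1; 1 42 -26 -9.5 0 0 1; 1 46 -19 -9.5 0 0 1'; python3 -c "
from h import *
print(readout.get_obs()['joint_positions']);plan((.54,.085,.21),97.25,5,1)"
```

```text
clock: 1.78
tool_pos: [0.429, -0.1376, 0.2148]
tool_rot: [-38.1, 89.9, -78.3]
force: [0.6, 0.8, -0.2]
gripper_width: 0.0009
[ 70.98756791  16.25965389 -64.3419608  116.16664146  17.4042617
  57.83985855  47.85454335]
p [ 0.429  -0.1376  0.2148] jaw 49.75 xaxis [ 2.e-04 -9.e-04 -1.e+00] turn total about tool x -47.5 per row -9.5
0 [  0.9  48.3 -11.8]
1 [ 0.9 49.6 -3.7]
2 [ 0.9 49.5  4.5]
3 [ 0.9 48.1 12.7]
4 [ 0.9 45.4 20.4]
```

```bash
python3 -m pendant '1 48 -12 -9.5 0 0 1; 1 50 -4 -9.5 0 0 1; 1 49 4 -9.5 0 0 1; 1 48 13 -9.5 0 0 1; 1 45 20 -9.5 0 0 1; 0 0 0 0 0 0 1; 0 0 0 0 0 0 1'; python3 -c "
from h import *
print(readout.get_obs()['joint_positions']);plan((.542,.086,.21),97.25,1);snap('scene','s1');snap('wrist','w1');snap('top','t1')"
```

```text
clock: 2.65
tool_pos: [0.539, 0.0826, 0.2092]
tool_rot: [-166.5, 89.9, -159.6]
force: [-0.8, -0.7, 0.6]
gripper_width: 0.0001
[ 38.86523229  33.13066905 -67.68414269 104.15166276  33.56485848
  66.11458055  56.84644379]
p [0.539  0.0826 0.2092] jaw 96.95 xaxis [-1.2e-03 -4.0e-04 -1.0e+00] turn total about tool x -0.3 per row -0.3
0 [-0.8  3.   3.4]
```

View pics/s1.png

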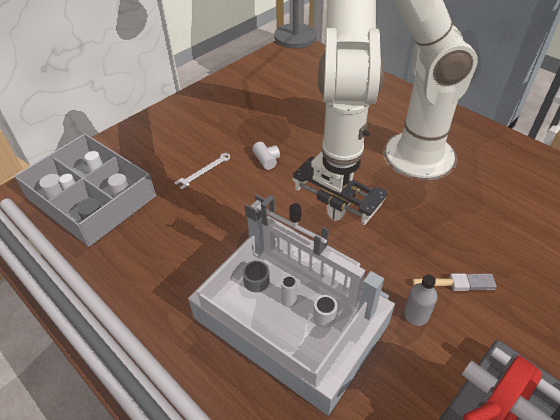

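View pics/w1.png

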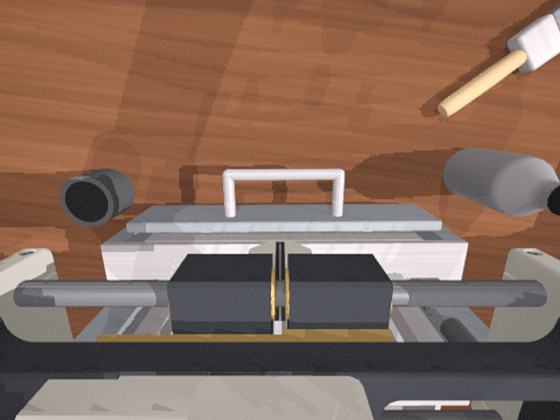

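```bash
python3 - <<'E'
from h import *
w=load('w1');t=load('t1')
for u in ((286,174),(228,172),(344,172)): print(onz(w,*u,.058).round(4))
print('tcp',proj(w,[.539,.0826,.2092]),'grasp',proj(w,[.539,.0826,.228]))
c=cv2.imread('pics/s1.png')[150:240,280:400]; cv2.imwrite('pics/s1z.png',cv2.resize(c,None,fx=6,fy=6))
E
```

```text
[0.5159 0.0842 0.058 ]
[0.5212 0.0225 0.058 ]
[0.5063 0.1453 0.058 ]
tcp [283.09131805 257.64487584] grasp [283.4024626  273.70251463]
```

View pics/s1z.png

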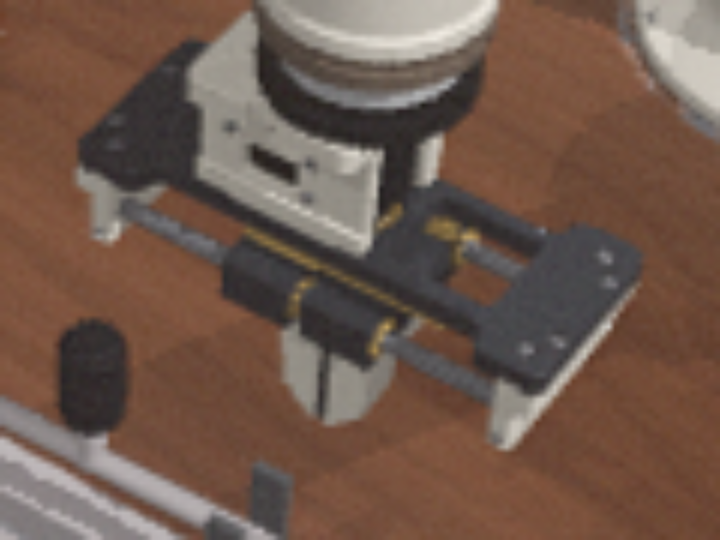

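View pics/t1.png

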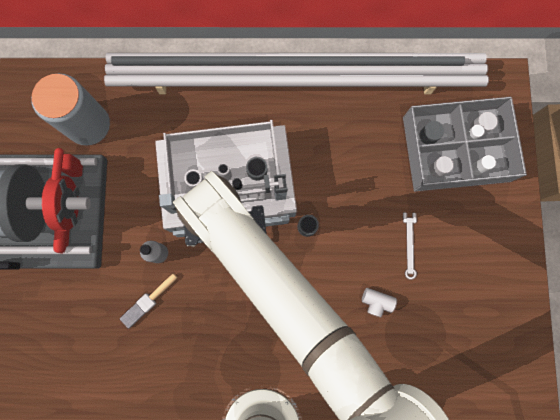

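```bash
python3 -m pendant '0 4 3 0 0 0 1; 45 0 0 0 0 0 1; 45 0 0 0 0 0 1; 45 0 0 0 0 0 1; 32 0 0 0 0 0 1; 0 0 0 0 0 0 1; 0 0 0 0 0 0 1'; python3 -c "
from h import *
plan((.542,.086,.042),97.25,1);snap('wrist','w2')"
```

```text
clock: 3.68
tool_pos: [0.5429, 0.0875, 0.044]
tool_rot: [11.9, 89.9, 18.8]
force: [0.2, 0.1, 0.6]
gripper_width: 0.0004
p [0.5429 0.0875 0.044 ] jaw 96.95 xaxis [ 1.7e-03  6.0e-04 -1.0e+00] turn total about tool x -0.3 per row -0.3
0 [ 2.  -1.4 -1.1]
```

View pics/w2.png

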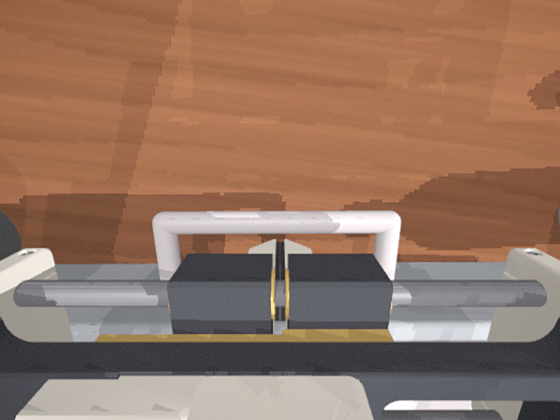

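Wrist view: the shut fingers sit behind the bar (bar at row about 222, fingers at (280,245)), touching nothing. Now I'll pull.

```bash
python3 -m pendant '0 0 -10 0 0 0 1; 0 0 -12 0 0 0 1; 0 0 -12 0 0 0 1; 0 0 -12 0 0 0 1; 0 0 -12 0 0 0 1; 0 0 -12 0 0 0 1; 0 0 -12 0 0 0 1; 0 0 -10 0 0 0 1; 0 0 -5 0 0 0 1; 0 0 0 0 0 0 1; 0 0 0 0 0 0 1'; python3 -c "
from h import *
plan((.542,.086,.042),97.25,1);snap('top','t2');snap('wrist','w3')
c=cv2.imread('pics/t2.png')[110:270,130:330];cv2.imwrite('pics/t2z.png',cv2.resize(c,None,fx=4,fy=3.7)[:592])"
```

```text
clock: 5.1
tool_pos: [0.4452, 0.0754, 0.0425]
tool_rot: [172.2, 89.9, 179.2]
force: [-0.3, 0.6, 0.2]
gripper_width: 0.0004
p [0.4452 0.0754 0.0425] jaw 96.97 xaxis [-0.001  0.    -1.   ] turn total about tool x -0.28 per row -0.28
0 [ 0.4 -1.2 97.4]
```

View pics/w3.png

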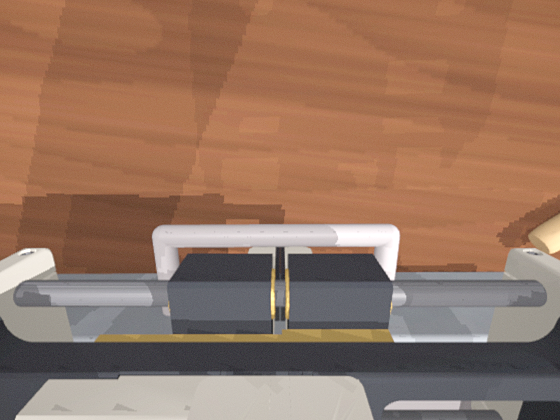

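View pics/t2z.png

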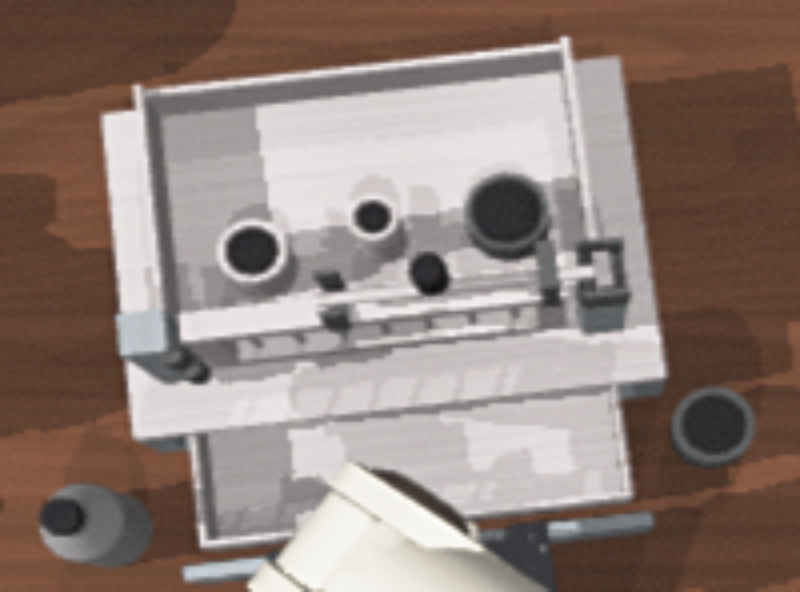

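```bash
python3 - <<'E'
from h import *
w=load('w3'); p=onz(w,279,236,.058); print(p)
c,s=np.cos(np.radians(7.2)),np.sin(np.radians(7.2)); d=p[:2]-[.7115,.1062]; print('x',d@[c,s],'y',d@[-s,c])
w=load('w2'); p=onz(w,279,222,.058); d=p[:2]-[.7115,.1062]; print('before x',d@[c,s])
E
```

```text
[0.42553534 0.07162012 0.058     ]
x -0.2880437517072735 y 0.0015336694521877023
before x -0.19710702266725236
```

```bash
python3 -m pendant '0 0 9 0 0 0 1; 0 0 0 0 0 0 1; -30 0 0 0 0 0 1; -45 0 0 10 0 0 1; -50 0 0 10 0 0 0; -50 0 0 10 0 0 -1; -50 0 0 10 0 0 -1; -50 0 0 10 0 0 -1; -45 0 0 10 0 0 -1; 0 0 0 10 0 0 -1; 0 0 0 10 0 0 -1; 0 0 0 9.7 0 0 -1; 0 0 0 0 0 0 -1'; python3 -c "
from h import *
print(readout.get_obs()['joint_positions']);plan((.644,.055,.36),7.25,1);snap('top','t3');snap('wrist','w4')
c=cv2.imread('pics/t3.png')[110:270,130:330];cv2.imwrite('pics/t3z.png',cv2.resize(c,None,fx=4,fy=3.7)[:592])"
```

```text
clock: 6.82
tool_pos: [0.4544, 0.0767, 0.3627]
tool_rot: [-14.2, 90.0, -96.8]
force: [-0.6, 0.4, -0.2]
gripper_width: 0.0855
[ 50.7019984    4.9755423  -66.40184005 103.19057669   4.74259072
  74.87098306  -9.47055391]
p [0.4544 0.0767 0.3627] jaw 7.39 xaxis [-0.e+00 -4.e-04 -1.e+00] turn total about tool x 0.14 per row 0.14
0 [  2.7 185.2  45.9]
```

View pics/w4.png

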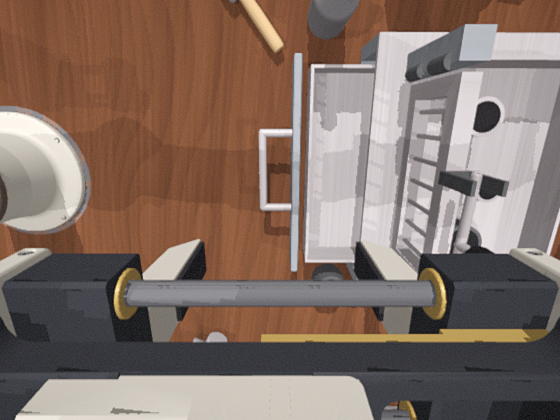

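View pics/t3z.png

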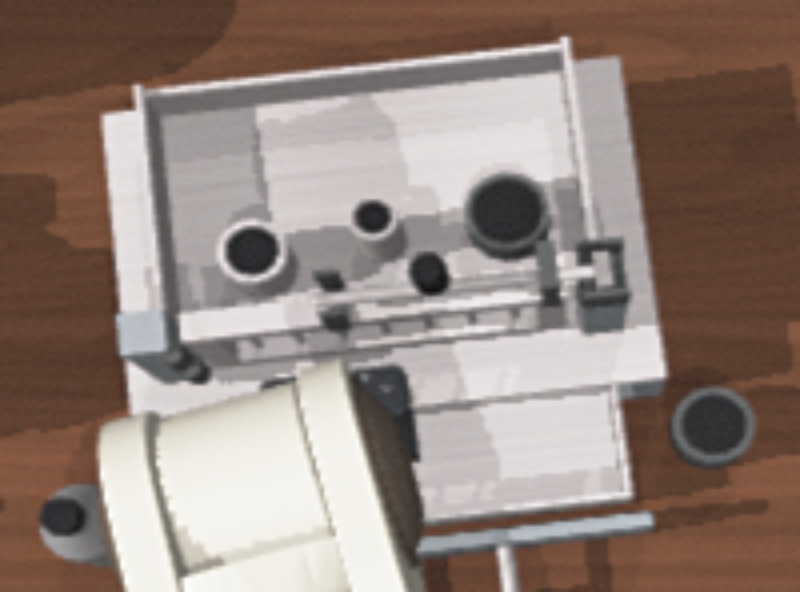

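```bash
python3 -m pendant '0 37 9 0 0 0 -1; 0 37 9 0 0 0 -1; 0 37 9 0 0 0 -1; 0 37 9 0 0 0 -1; 0 37 10 0 0 0 -1; 0 0 0 0 0 0 -1; 0 0 0 0 0 0 -1'; python3 -c "
from h import *
print(readout.get_obs()['joint_positions']);plan((.644,.055,.271),7.25,1);snap('scene','s5');snap('wrist','w5')
c=cv2.imread('pics/s5.png')[150:350,200:430];cv2.imwrite('pics/s5z.png',cv2.resize(c,None,fx=2.8,fy=2.8))"
```

```text
clock: 7.8
tool_pos: [0.6433, 0.055, 0.3623]
tool_rot: [-134.4, 89.9, 143.0]
force: [-0.3, -0.4, 0.5]
gripper_width: 0.0916
[ 30.33331553  31.58646062 -58.53285605  78.47595905  26.59098135
  84.43214004 -19.36403068]
p [0.6433 0.055  0.3623] jaw 7.41 xaxis [-0.0013  0.001  -1.    ] turn total about tool x 0.16 per row 0.16
0 [91.3  0.8  0.2]
```

View pics/w5.png

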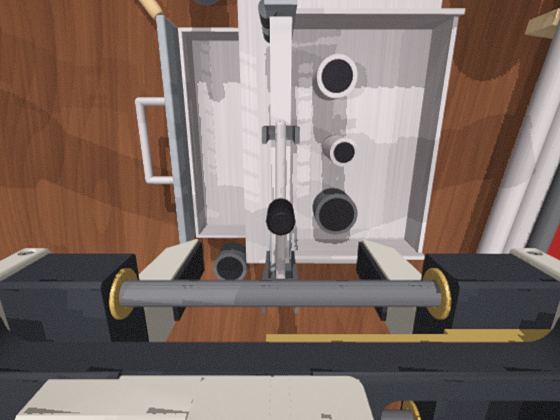

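View pics/s5z.png

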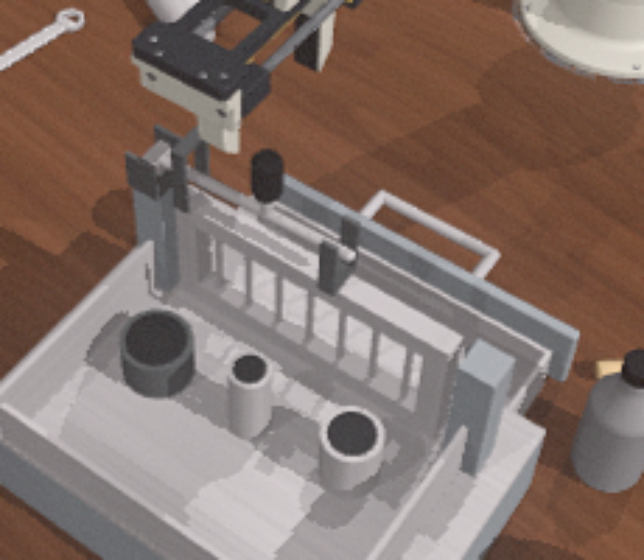

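```bash
python3 - <<'E'
from h import *
w=load('w5'); im=w['pixels'].astype(int)
m=(im.sum(2)<130)[190:245,255:305].astype(np.uint8); n,l,st,c=cv2.connectedComponentsWithStats(m); print(st[1:],c[1:]+[255,190])
for v in (209,212,215): print(onz(w,280.5,v,.308))
for z in(.27,.29,.308): print(z,proj(w,[.644,.055,z]))
E
```

```text
[[ 12   9  28  36 636]] [[280.29245283 216.20440252]]
[0.64167972 0.06646802 0.308     ]
[0.64199049 0.06408999 0.308     ]
[0.64230323 0.06169695 0.308     ]
0.27 [281.35901841 208.8168465 ]
0.29 [281.45463741 215.95916075]
0.308 [281.55459466 223.42552343]
```

The wrist blob centre at (280,216) matches the triangulated knob axis to about 1 px, so the tool is lined up. I'll descend and grip.

```bash
python3 -m pendant '30 0 0 0 0 0 -1; 30 0 0 0 0 0 -1; 20 0 0 0 0 0 -1; 11 0 0 0 0 0 -1; 0 0 0 0 0 0 -1; 0 0 0 0 0 0 -1'; python3 -c "
from h import *
plan((.643,.055,.271),7.25,1);snap('wrist','w6')"
```

```text
clock: 8.65
tool_pos: [0.6445, 0.0547, 0.2729]
tool_rot: [94.6, 89.9, 11.9]
force: [0.1, -0.9, 1.1]
gripper_width: 0.0923
p [0.6445 0.0547 0.2729] jaw 7.28 xaxis [ 1.7e-03  3.0e-04 -1.0e+00] turn total about tool x 0.03 per row 0.03
0 [ 1.9 -1.4 -0.5]
```

View pics/w6.png

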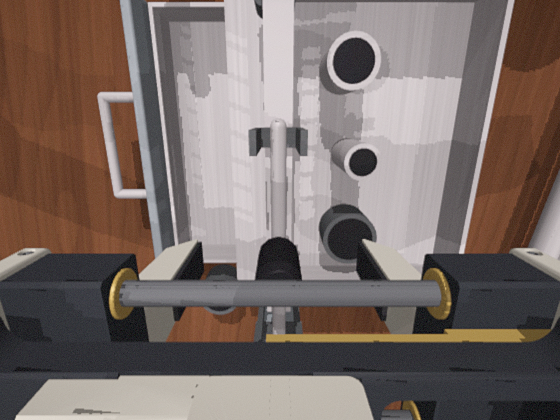

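```bash
python3 -m pendant '1 -1 0 0 0 0 1; 0 0 0 0 0 0 1; 0 0 0 0 0 0 1; 0 0 0 0 0 0 1; 0 0 0 0 0 0 1; 0 0 0 0 0 0 1; 0 0 0 0 0 0 1; 0 0 0 0 0 0 1; 0 0 0 0 0 0 1; 0 0 0 0 0 0 1'; python3 -c "
from h import *
print(readout.get_obs()['force']);plan((.643,.055,.271),7.25,1)"
```

```text
clock: 9.95
tool_pos: [0.6432, 0.0542, 0.2708]
tool_rot: [96.9, 90.0, 14.1]
force: [2.0, 0.7, -1.4]
gripper_width: 0.0231
[ 2.00251235  0.65379661 -1.3756412 ]
p [0.6432 0.0542 0.2708] jaw 7.27 xaxis [ 6.e-04  2.e-04 -1.e+00] turn total about tool x 0.02 per row 0.02
0 [-0.2 -0.1 -0.8]
```

```bash
python3 -m pendant '-4 0 0 0 0 0 1; -4 0 0 0 0 0 1; -4 0 0 0 0 0 1; -4 0 0 0 0 0 1; 0 0 0 0 0 0 1; 0 0 0 0 0 0 1'; python3 -c "
from h import *
print(readout.get_obs()['force']);plan((.643,.055,.271),7.25,1);snap('scene','s7');snap('wrist','w7')
c=cv2.imread('pics/s7.png')[150:350,200:430];cv2.imwrite('pics/s7z.png',cv2.resize(c,None,fx=2.8,fy=2.8))"
```

```text
clock: 10.7
tool_pos: [0.6429, 0.0542, 0.2867]
tool_rot: [28.7, 90.0, -54.0]
force: [2.5, 1.4, -2.5]
gripper_width: 0.0231
[ 2.48331073  1.43344735 -2.46218268]
p [0.6429 0.0542 0.2867] jaw 7.28 xaxis [ 0. -0. -1.] turn total about tool x 0.03 per row 0.03
0 [15.7  0.2 -0.8]
```

View pics/s7z.png

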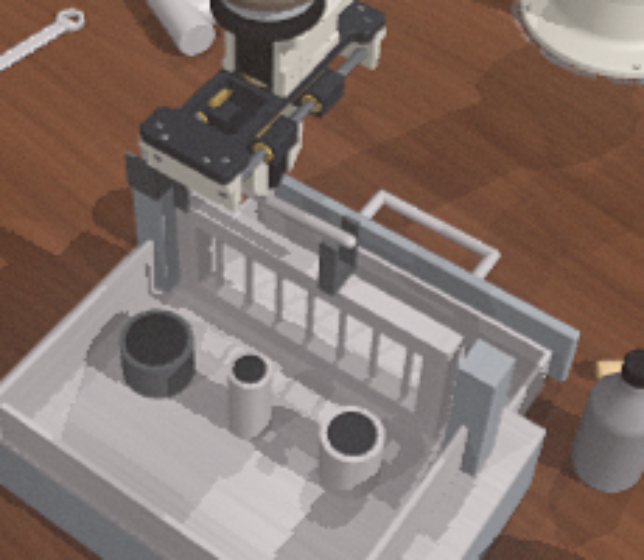

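The rod's tail end has risen in its clip, from (355,258) to (352,240), and the 2.5 N load matches its weight. I'll draw gently at first.

```bash
python3 -m pendant '0 0 -2 0 0 0 1; 0 0 -2 0 0 0 1; 0 0 -2 0 0 0 1; 0 0 -2 0 0 0 1; 0 0 -2 0 0 0 1'; python3 -m pendant '0 0 -2 0 0 0 1; 0 0 -3 0 0 0 1; 0 0 -3 0 0 0 1;  0 0 -3 0 0 0 1'
```

```text
clock: 11.42
tool_pos: [0.6417, 0.0642, 0.2867]
tool_rot: [46.8, 90.0, -35.9]
force: [2.3, -1.2, -3.4]
gripper_width: 0.0231
clock: 11.92
tool_pos: [0.6403, 0.0753, 0.2867]
tool_rot: [111.9, 90.0, 29.2]
force: [3.3, -0.8, -2.8]
gripper_width: 0.0234
```

```bash
python3 -m pendant '0 0 -3 0 0 0 1; 0 0 -3 0 0 0 1; 0 0 -3 0 0 0 1; 0 0 -3 0 0 0 1; 0 0 -2 0 0 0 1; 0 0 0 0 0 0 1; 0 0 0 0 0 0 1'; python3 -c "
from h import *
o=readout.get_obs();print(o['force'],o['joint_positions']);snap('scene','s8')
c=cv2.imread('pics/s8.png')[150:350,200:430];cv2.imwrite('pics/s8z.png',cv2.resize(c,None,fx=2.8,fy=2.8))
# plan arc: gate radius from hinge
y=np.radians(7.25);c,s=np.cos(y),np.sin(y);H=np.array([.7115,.1062])+np.array([c*-.075-s*.135,s*-.075+c*.135])
p=o['tool_pos'][:2];r=np.linalg.norm(p-H);a=np.degrees(np.arctan2(*(p-H)[::-1]));print(H,r,a)
for k in range(0,5): pass
th=np.radians(2.2);print('per 2.2deg row: chord',2*r*np.sin(th/2)*1000)
"
```

```text
clock: 12.8
tool_pos: [0.6384, 0.0894, 0.2868]
tool_rot: [166.9, 90.0, 84.2]
force: [2.9, 1.5, -3.1]
gripper_width: 0.0232
[ 2.89038102  1.51024707 -3.06542302] [ 27.34154108  34.15402539 -57.11050077  84.98793746  28.95569676
  76.59815165 -24.65462635]
[0.62006277 0.23065575] 0.14246852028816817 -82.58761740343913
per 2.2deg row: chord 5.470062424002255
```

View pics/s8z.png

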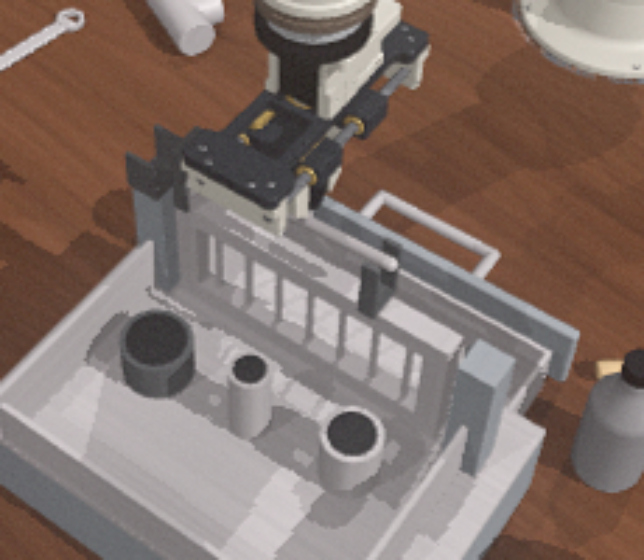

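```bash
python3 -m pendant '0 -2.5 0 1 0 0 1; 0 -5 -0.1 2 0 0 1; 0 -5 -0.1 2 0 0 1; 0 -5 -0.1 2 0 0 1'; python3 -m pendant '0 -5 -0.1 2 0 0 1; 0 -5 -0.1 2 0 0 1; 0 -5 -0.1 2 0 0 1; 0 -5 -0.1 2 0 0 1'; python3 -c "
from h import *
o=readout.get_obs();p=o['tool_pos'][:2]-[.62006,.23066];print(np.linalg.norm(p),np.degrees(np.arctan2(p[1],p[0])),o['joint_positions'])"
```

```text
clock: 13.35
tool_pos: [0.6208, 0.0877, 0.2869]
tool_rot: [71.6, 90.0, -18.3]
force: [4.7, 1.2, -3.0]
gripper_width: 0.0234
clock: 13.85
tool_pos: [0.6009, 0.0889, 0.2868]
tool_rot: [54.0, 90.0, -43.9]
force: [4.4, 0.9, -2.5]
gripper_width: 0.0234
0.14301236599413128 -97.69612166338604 [ 28.71571589  29.02062607 -55.59662704  90.62615681  24.69382519
  73.5162551  -38.5184855 ]
```

```bash
python3 -m pendant '0 -5 -0.3 2 0 0 1; 0 -5 -0.3 2 0 0 1; 0 -5 -0.2 2 0 0 1; 0 -2.5 0 1 0 0 1; 0 0 0 0 0 0 1; 0 0 0 0 0 0 1; 0 0 0 0 0 0 1; 0 0 0 0 0 0 1'; python3 -c "
from h import *
o=readout.get_obs();p=o['tool_pos'][:2]-[.62006,.23066];print(np.linalg.norm(p),np.degrees(np.arctan2(p[1],p[0])),o['qd'].round(2),o['force'])
snap('scene','s9');snap('top','t9')
c=cv2.imread('pics/s9.png')[150:350,200:430];cv2.imwrite('pics/s9z.png',cv2.resize(c,None,fx=2.8,fy=2.8))
c=cv2.imread('pics/t9.png')[110:270,130:330];cv2.imwrite('pics/t9z.png',cv2.resize(c,None,fx=4,fy=3.7)[:592])"
```

```text
clock: 14.85
tool_pos: [0.5841, 0.0929, 0.2867]
tool_rot: [-128.0, 90.0, 127.3]
force: [3.8, -2.2, -3.2]
gripper_width: 0.0231
0.14234773354580732 -104.62107091048999 [-0.05  0.01  0.06 -0.08 -0.02  0.05  0.03] [ 3.82250921 -2.19419134 -3.16014365]
```

View pics/s9z.png

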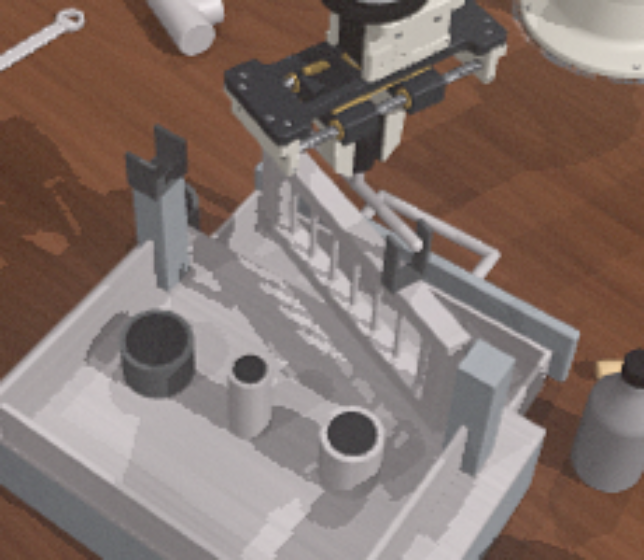

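View pics/t9z.png

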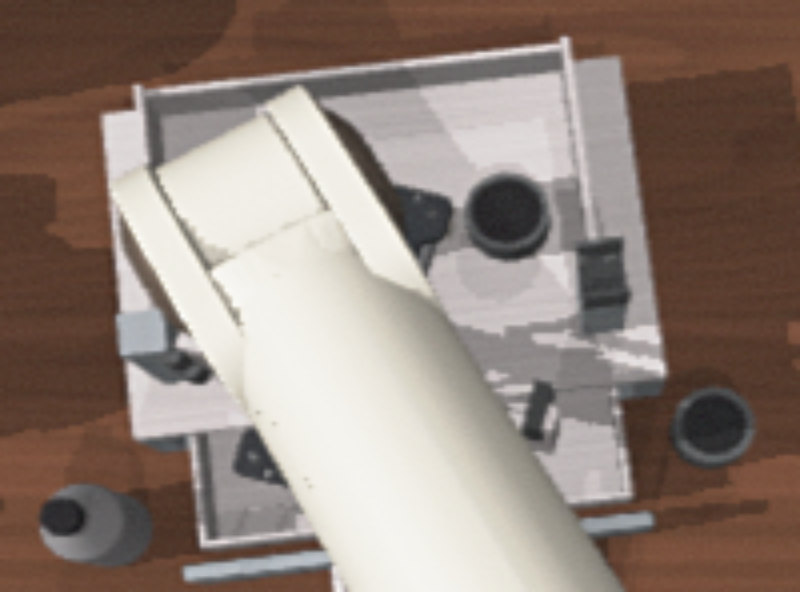

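Both views show the gate ajar at about 0.38 rad, with its free-edge strap at top-zoom (540,410). The drawer is out and the loose things have not moved. I'll hand the job in.

```bash
python3 -c "
from h import *
print(order.hand_in())
o=readout.get_obs();print(o['clock'],o['tool_pos'],o['gripper_width'],o['force'])"
```

```text
the job is handed in; nothing more can be done
None
the job is handed in; nothing more can be done
```

The job is handed in, at about 15 s on the clock. No verdict was given, and no reading came back after hand-in.

- **Drawer:** I hooked the shut fingers behind the bar and drew the drawer out to about 104 mm while the gate was still bolted.
- **Bolt:** I gripped the knob, lifted the bolt 16 mm and drew it to about 38 mm. The wrist force stayed under about 5 N, so the keeper was not forced.
- **Gate:** I swung it to about 0.38 rad, roughly 100 mm at the free edge. The fingers still hold the knob there, with the opening at 23 mm.

The last readings and pictures showed the arm at rest, the drawer still out and the loose things in view not visibly moved. The tee, wrench and brush were not all in those close-ups. The gate angle and the bolt and drawer travel were worked out from the tool pose and the pictures, because the joints themselves cannot be read. No checks failed or disagreed.

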